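Draw the levelling slip out from under the parts boxes

TASK

The long wooden slip I need is at the bottom of the stack on the dowel rack, under the two parts boxes. Draw it straight out between the two dowels so that the boxes settle upright where they are, one on the other, then lay it flat in the middle of the white work mat, lengthwise.

Things in the scene. Friction and masses are not known exactly. Their poses are not given: they have to be found in the camera images.
- slip: Bare-wood slip, 30 x 200 x 10 mm (x, y, z), 40 g, origin at the centre of its underside. It lies on the rack's board, underside 15 mm above the bench, its +y end under the boxes. Its -y end sticks out 105 to 120 mm past them, the last 60 mm free beyond the board's edge, 15 mm above the bench. Pulled 110 mm along its -y it is clear. A shorter, loose spare slip (120 mm) is not wanted.
- lower_box: Grey lidded plastic box, 80 x 90 x 40 mm (x, y, z), about 250 g, origin at the centre of its underside, resting on the slip only, axes as the slip's. Just before its -y face the fixed rack has two dowels, 45 mm high above the board, one each side of the slip, 46 mm clear gap: they hold the box back as the slip goes. It then drops 10 mm to the board, tilting back up to 15 degrees on the way.
- upper_box: Black lidded plastic parts box, 66 x 76 x 32 mm (x, y, z), about 140 g, origin at the centre of its underside; it stands loose on the lower box, so the top of the stack is 97 mm above the bench.
- mat: White plastic work mat fixed to the bench, 150 x 300 x 4 mm (x, y, z), long side along its y; origin at the centre of its underside, top 4 mm above the bench.
Mind the look-alikes: they are no part of the job. What is shaped like the lower_box but blue is not meant. What is shaped like the upper_box but blue or green is not meant.

How it is judged:
On the way:
1. the slip is drawn clear of the stack and both boxes stand (horizontal distance between slip and lower_box above 0.147 m and angle between each of lower_box, upper_box's own z axis and vertical below 0.1 rad), for 0.1 s.
At the end, for the whole second after the job is handed in: Slip at rest flat (5 deg) on the mat, within 45 mm across and 50 mm along of its centre and 15 deg of its length; boxes at rest, upright (5 deg), upper on lower with centres within 25 mm, lower within 35 mm and upper within 40 mm of their starts (drop included) (x of slip in the frame of mat between -0.045 and 0.045 m and y of slip in the frame of mat between -0.05 and 0.05 m and angle between the y axis of slip and the y axis of mat, either way round below 0.26 rad and height (world z) of slip below 0.016 m and angle between slip's own x axis and vertical between 1.48 and 1.66 rad and angle between slip's own y axis and vertical between 1.48 and 1.66 rad and linear speed of each of slip, lower_box, upper_box below 0.02 m/s and distance of lower_box from where it was at the start of the episode below 0.035 m and distance of upper_box from where it was at the start of the episode below 0.04 m and angle between each of lower_box, upper_box's own z axis and vertical below 0.09 rad and horizontal distance between upper_box and lower_box below 0.025 m and z of upper_box in the frame of lower_box above 0.035 m); the robot touches nothing.
It fails at once if a box was toppled, lifted off or carried away (angle between any of lower_box, upper_box's own z axis and vertical above 0.5 rad or distance of any of lower_box, upper_box from where it was at the start of the episode above 0.06 m).
It also fails if it takes over 42 s, if anything falls off the work surface, if the arm or the gripper's body presses on something with over 40 N, if the wrist force passes 120 N, or if a joint passes its speed limit or range.

ROBOT

A 6-joint arm with a two-finger parallel gripper is mounted at the origin on the work surface. World frame = base frame: x ahead of the robot, y to its left, z up, the work surface at z = 0. Lengths are in m, angles in rad, forces in N, time in s.
With the tool pointing down it reaches from about 0.35 to 0.975 m from the base axis. Payload 4.9 kg.
Tool frame: the origin (TCP) lies on the centre line of the jaws, within the pads' length; the fingertips stand ctrl.tcp_to_tips ahead of it and the grasp point (between the pads) lies 3 mm ahead of it (ctrl.tcp_to_tips is the distance from the TCP to the fingertips, in m); z points along the fingers, y is the direction in which the jaws open and shut (so a half turn about z gives the same grasp; the last joint's range is limited). The gripper opens to 85 mm and grips with 20 to 120 N. Pads are 22 mm wide; open, the fingers measure 114 mm over their backs; the gripper's body (76 mm by 85 mm) begins 54 mm behind the grasp point. The pads swing forward as they close: fully open they stand 13 mm farther back than shut.
Start: joints at [-1.457, 0.053, 1.613, -0, 1.476, -0.119], TCP at [0.144, -0.608, 0.253] pointing down, gripper open.
Joint ranges: [-3.01, 3.01], [-1.01, 2.22], [0.06, 2.58], [-1.02, 4.17], [0.09, 2.62], [-3.14, 3.14]. Speed limits (rad/s): [2.57, 2.57, 3.14, 3.14, 3.14, 3.14].

INTERFACE

Orientations are given as a rotation vector (axis times angle).
In Python, from station import ctrl, vision gives the robot as it stands.
- The arm moves only by the tool jog_arm, never from a script. Its argument "deltas" is a list of rows, each a list of 7 numbers: the turn, a rotation vector about the tool's x, y, z in rad, then the shift along the tool's x, y, z in cm, then the opening, from 0 (shut) to 1 (fully open). A call has 1 to 12 rows; each row shifts and turns the commanded pose from where the row before left it, along the tool's axes as they then stand; what a row does not reach is not made up. A row lasts 1/12 s, in which the tool goes at most 41.7 mm and 7.16 degrees, less where a joint would pass 70% of its speed; a pose out of reach is approached as far as the arm can. A call with a gripper value outside its range is refused whole. The fingers move at their own pace and stop on an object; "grip_force" is the grip in N (left out, the last holds). Time passes only in rows, so rows that do not move let the fingers close. It gives the time, the measured TCP pose, the force and the opening at its end, in the units of the state.
- ctrl.get_obs(): the state, without advancing time (a new reading comes with each control period).
- vision.get_image(name): name is "side" or "top" or "wrist"; returns (picture, depth): 420x560x3 uint8, red, green, blue; 420x560 float32, m along the optical axis (not along the pixel's ray), 0 where there is no reading.
- vision.calibration(name): a dict with "fx", "fy", "cx", "cy" (pixels), "rvec" (rotation vector, rad) and "tvec" (3), from world to camera coordinates, as OpenCV has them; the wrist camera has in their place "hand_eye" (4x4, takes a point from camera to tool coordinates, whose origin is the TCP and whose axes are the flange's). Camera axes: x right, y down, z forward; pixel columns grow to the right and rows downward; lengths in m; the calibration is good to about 2 mm. The wrist camera is an equidistant fisheye: a pixel r from the principal point sees the ray r / f radians off the axis. A picture is of the moment at which its call begins: read the wrist's pose just before it. calibration takes no time and is no camera call.
- ctrl.finish_job(): hands the job in, once; it reports no verdict.
The state is a dict: "t": time; "q": joint angles; "dq": joint speeds; "effort": joint torques, N m; "tool_pos": TCP position; "tool_rot": TCP orientation; "contact_force": force on the tool from outside, world axes, zero at the start; "wrist_torque": the same for the moment, N m; "opening": finger opening in m.
Only numpy, scipy, OpenCV 4.12 (cv2) and the standard library are available. Lean on these libraries where they do the work, as an engineer would, in place of code of your own. Each camera call takes 0.05 s, during which the arm holds its last target. There are 200 camera calls.

## Working session

There is one attempt and no reset: what is moved stays moved. The work goes in short steps, Python scripts to look and compute and a tool call to move; the robot and the scene stay as the last step left them, time stands still between calls to the robot, and variables do not carry over. Pictures are saved under pics/ and viewed, about 8 in all and at most 12, crops included, and the job is handed in when it is done.

Besides the shell and the picture viewer there is one more tool, called after ">>>" as name(argument=value, ...), one argument or row to a line, values as JSON. jog_arm: Moves the arm, as the interface text tells. Its arguments: {"type":"object","properties":{"deltas":{"type":"array"},"grip_force":{"type":"number"}},"required":["deltas"]}

```bash
mkdir -p pics; cat > h.py <<'E'
import numpy as np, cv2
from scipy.spatial.transform import Rotation as R
from station import ctrl, vision
def cloud(name, im=None):
    im,d=vision.get_image(name); c=vision.calibration(name)
    v,u=np.mgrid[0:d.shape[0],0:d.shape[1]]
    P=np.stack([(u-c['cx'])/c['fx']*d,(v-c['cy'])/c['fy']*d,d],-1)
    Rm=R.from_rotvec(np.ravel(c['rvec'])).as_matrix()
    W=(P-np.ravel(c['tvec']))@Rm
    W[d==0]=np.nan
    return im,W
def save(n,im): cv2.imwrite('pics/'+n,cv2.cvtColor(im,cv2.COLOR_RGB2BGR))
E
python3 - <<'E'
from h import *
for n in ('top','side'):
    im,W=cloud(n); np.savez(n,im=im,W=W)
    save(n+'.png',im); print(n,np.nanmin(W.reshape(-1,3),0),np.nanmax(W.reshape(-1,3),0))
o=ctrl.get_obs(); print(o['tool_pos'],o['tool_rot'],o['t'],o['opening'],ctrl.tcp_to_tips)
E
```

```text
top [ 0.07675869 -1.08424498 -0.48408482] [1.43497335 0.75533898 0.34759515]
side [-0.11691432 -0.4390747  -0.32277465] [1.44243964 2.02505906 0.44509176]
[ 0.14412277 -0.60760731  0.25218541] [-3.11847264e+00 -3.64639852e-01  2.91511990e-05] 0.1 0.08535675171507137 0.022
```

View pics/top.png

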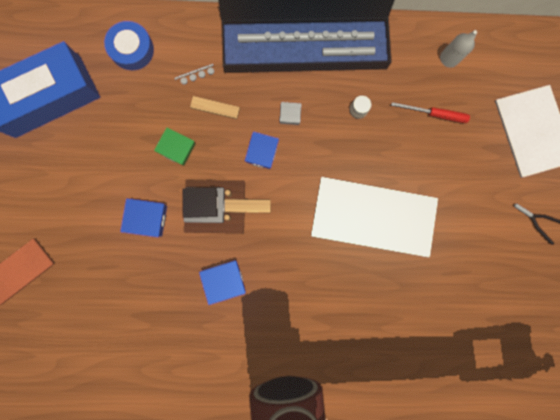

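View pics/side.png

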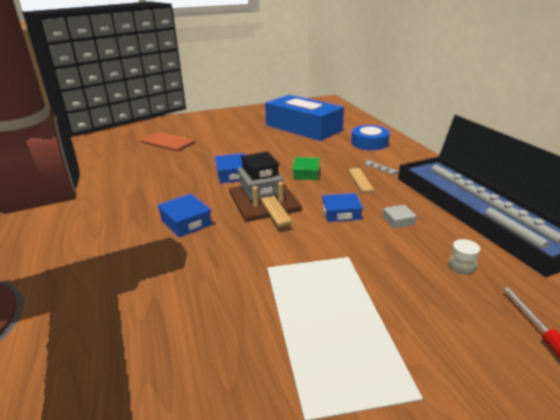

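The top view shows the stack at about (205,205), with the slip sticking out to (270,207) and the mat centred at (375,217). The loose spare slip is at (215,107). Image right is -y and image up is +x.

```bash
python3 - <<'E'
from h import *
z=np.load('top.npz'); im,W=z['im'],z['W']
c=vision.calibration('top'); Rm=R.from_rotvec(np.ravel(c['rvec'])).as_matrix(); C=-Rm.T@np.ravel(c['tvec'])
def ray(px,h):
    px=np.atleast_2d(px).astype(float)
    d=np.c_[(px[:,0]-c['cx'])/c['fx'],(px[:,1]-c['cy'])/c['fy'],np.ones(len(px))]@Rm
    return C+d*((h-C[2])/d[:,2])[:,None]
def rect(mask,box,h,name):
    m=np.zeros(mask.shape,np.uint8); x0,y0,x1,y1=box; m[y0:y1,x0:x1]=mask[y0:y1,x0:x1]
    k=max(cv2.findContours(m,cv2.RETR_EXTERNAL,cv2.CHAIN_APPROX_NONE)[0],key=cv2.contourArea)
    p=ray(k[:,0],h); r=cv2.minAreaRect((p[:,:2]*1000).astype(np.float32))
    zz=W[...,2][cv2.erode(m,np.ones((3,3)))>0]
    print(name,'ctr mm',np.round(r[0],1),'size',np.round(r[1],1),'ang',round(r[2],1),'depthz',np.nanmedian(zz)); print(np.round(cv2.boxPoints(r),0).tolist())
hsv=cv2.cvtColor(im,cv2.COLOR_RGB2HSV)
H,S,V=[hsv[...,i].astype(int) for i in range(3)]
print('cam',C, 'slip px',hsv[206,255],'wood',hsv[206,300],'box',hsv[205,203],'grey',hsv[215,205])
rect(((S<70)&(V>170)).astype(np.uint8),(300,165,450,270),.004,'mat')
rect(((V>165)&(S>60)).astype(np.uint8),(222,195,280,218),.025,'slip')
rect((V<60).astype(np.uint8),(180,183,228,224),.097,'upper')
save('crop.png',cv2.resize(im[165:275,170:300],None,fx=5,fy=5,interpolation=cv2.INTER_CUBIC))
E
```

```text
cam [0.50273622 0.06198754 0.95321081] slip px [ 17 123 218] wood [ 12 142 163] box [ 9 40 64] grey [ 9 38 67]
mat ctr mm [ 567.9 -203.1] size [303.4 153.1] ang 80.9 depthz 0.006028940572118758
[[468.0, -341.0], [620.0, -365.0], [667.0, -65.0], [516.0, -41.0]]
slip ctr mm [588.5 104.1] size [ 42.  135.6] ang 6.0 depthz 0.02659214990948514
[[561.0, 169.0], [575.0, 35.0], [616.0, 39.0], [602.0, 174.0]]
upper ctr mm [591.6 251.6] size [0. 0.] ang 0.0 depthz nan
[[592.0, 252.0], [592.0, 252.0], [592.0, 252.0], [592.0, 252.0]]
  return np.nanmean(a, axis, out=out, keepdims=keepdims)
```

View pics/crop.png

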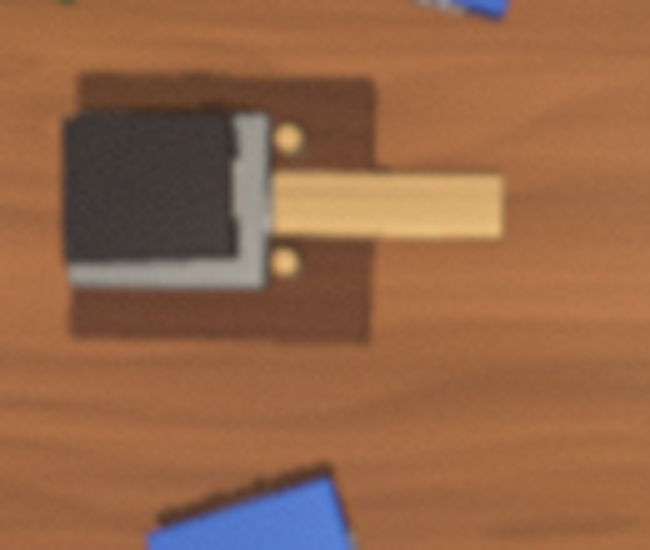

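```bash
cat >> h.py <<'E'
def caster(name):
    c=vision.calibration(name); Rm=R.from_rotvec(np.ravel(c['rvec'])).as_matrix(); C=-Rm.T@np.ravel(c['tvec'])
    def ray(px,h):
        px=np.atleast_2d(px).astype(float)
        d=np.c_[(px[:,0]-c['cx'])/c['fx'],(px[:,1]-c['cy'])/c['fy'],np.ones(len(px))]@Rm
        return C+d*((h-C[2])/d[:,2])[:,None]
    return ray
def go(pos,ang):
    """shift (cm, tool axes after turn about z) and turn to bring tool x axis to heading ang"""
    o=ctrl.get_obs(); Rt=R.from_rotvec(o['tool_rot']).as_matrix()
    dz=R.from_euler('z',ang)*R.from_euler('x',np.pi)
    turn=(R.from_matrix(Rt).inv()*dz).as_rotvec()
    d=np.array(pos)-o['tool_pos']
    print('pos',np.round(o['tool_pos'],4),'turn',np.round(turn,3),'shift cm tool-before',np.round(Rt.T@d*100,2),'after',np.round(dz.inv().apply(d)*100,2))
E
python3 - <<'E'
from h import *
z=np.load('top.npz'); im=z['im']; ray=caster('top')
hsv=cv2.cvtColor(im,cv2.COLOR_RGB2HSV).astype(int)
m=((hsv[...,2]>190)&(hsv[...,1]>60)).astype(np.uint8)
top=[];bot=[]
for u in range(234,267):
    r=np.where(m[196:217,u])[0]+196; top.append((u,r.min()-.5)); bot.append((u,r.max()+.5))
a=ray(top,.025);b=ray(bot,.025)
fa=np.polyfit(a[:,1],a[:,0],1);fb=np.polyfit(b[:,1],b[:,0],1)
mid=(fa+fb)/2; print('x=',mid,'edges',fa,fb,'width',np.mean(a[:,0]-b[:,0]))
row=np.where(m[206,240:285])[0]; e=ray((240+row.max()+.5,206),.025)[0]; print('end',e)
# box/dowel checks from crop pixels
f=lambda p:np.array(p)/5+[170-.4,165-.4]
print('dowels',np.round(ray([f((289,138)),f((285,262))],.060),3),'face',np.round(ray([f((270,113)),f((266,288))],.065),3),'board end',np.round(ray([f((374,80)),f((371,340))],.015),3))
s=mid[0]; u=np.array([-s,-1])/np.hypot(s,1); ang=np.arctan2(u[1],u[0])
g=e[:2]-u*.022; g[0]=np.polyval(mid,g[1]); print('dir',u,'grasp',g,'ang',ang)
mu=np.array([-47,-300.]);print('mat ang',np.arctan2(mu[1],mu[0]))
o=ctrl.get_obs();print(R.from_rotvec(o['tool_rot']).as_matrix().round(3),o['q'][5])
go([*g,.12],ang)
E
```

```text
x= [-0.01327038  0.58784074] edges [-0.01269149  0.60234839] [-0.01384928  0.5733331 ] width 0.029130969695404487
end [0.58667709 0.06121427 0.025     ]
dowels [[0.614 0.16  0.06 ]
 [0.556 0.16  0.06 ]] face [[0.625 0.169 0.065]
 [0.543 0.168 0.065]] board end [[0.649 0.124 0.015]
 [0.521 0.122 0.015]]
dir [ 0.01326921 -0.99991196] grasp [0.58673648 0.08321233] ang -1.5575267230298924
mat ang -1.7261997794234079
[[ 0.973  0.231 -0.   ]
 [ 0.231 -0.973  0.002]
 [ 0.    -0.002 -1.   ]] -0.11899854285607518
pos [ 0.1441 -0.6076  0.2522] turn [-0.002  0.002  1.79 ] shift cm tool-before [ 59.   -56.98  13.34] after [-68.49 -45.17  13.22]
```

>>> jog_arm(
  deltas=[
    [0,0,0,2.5,-2.4,0,1],
    [0,0,0,2.5,-2.4,0,1],
    [0,0,0,2.5,-2.4,0,1],
    [0,0,0,2.5,-2.4,0,1],
    [0,0,0,2.5,-2.4,0,1],
    [0,0,0,2.5,-2.4,0,1],
    [0,0,0,2.5,-2.4,0,1],
    [0,0,0,2.5,-2.4,0,1],
    [0,0,0,2.5,-2.4,0,1],
    [0,0,0,2.5,-2.4,0,1],
    [0,0,0,2.5,-2.4,0,1],
    [0,0,0,2.5,-2.4,0,1],
  ],
)

```text
t: 1.1
tool_pos: [0.37, -0.257, 0.2529]
tool_rot: [-3.12, -0.364, 0.0]
contact_force: [1.2, -0.2, 0.6]
opening: 0.0853
```

>>> jog_arm(
  deltas=[
    [0,0,0,2.5,-2.4,0,1],
    [0,0,0,2.5,-2.4,0,1],
    [0,0,0,2.5,-2.4,0,1],
    [0,0,0,2.5,-2.4,0,1],
    [0,0,0,2.5,-2.4,0,1],
    [0,0,0,2.5,-2.4,0,1],
    [0,0,0,2.5,-2.4,0,1],
    [0,0,0,2.5,-2.4,0,1],
    [0,0,0,2.5,-2.4,0,1],
    [0,0,0,2.5,-2.4,0,1],
    [0,0,0,2.5,-2.4,0,1],
    [0,0,0,0,0,0,1],
  ],
)

```text
t: 2.1
tool_pos: [0.5778, 0.066, 0.2524]
tool_rot: [-3.117, -0.372, 0.0]
contact_force: [-0.6, -0.4, 0.9]
opening: 0.0854
```

>>> jog_arm(
  deltas=[
    [0,0,-0.115,0,0,0,1],
    [0,0,-0.115,0,0,0,1],
    [0,0,-0.115,0,0,0,1],
    [0,0,-0.115,0,0,0,1],
    [0,0,-0.115,0,0,0,1],
    [0,0,-0.115,0,0,0,1],
    [0,0,-0.115,0,0,0,1],
    [0,0,-0.115,0,0,0,1],
    [0,0,-0.115,0,0,0,1],
    [0,0,-0.115,0,0,0,1],
    [0,0,-0.115,0,0,0,1],
    [0,0,-0.085,0,0,0,1],
  ],
)

```text
t: 3.1
tool_pos: [0.5758, 0.0613, 0.2527]
tool_rot: [-2.202, -2.24, 0.001]
contact_force: [0.4, 0.4, 0.5]
opening: 0.0855
```

```bash
python3 -c "
from h import *
go([.5867,.0832,.036],1.584)
o=ctrl.get_obs();print(o['t'],o['q'],o['contact_force'])"
```

```text
pos [0.5758 0.0613 0.2527] turn [-0.001  0.     0.004] shift cm tool-before [ 2.18  1.15 21.67] after [ 2.18  1.11 21.67]
3.1 [-2.24236240e-02 -5.47480736e-02  1.72132066e+00 -1.69407019e-04
  1.47617462e+00 -3.93119689e-02] [0.42108372 0.36608836 0.54578282]
```

>>> jog_arm(
  deltas=[
    [0,0,0.004,0.73,0.37,0,1],
    [0,0,0,0.73,0.37,0,1],
    [0,0,0,0.72,0.37,0,1],
    [0,0,0,0,0,3,0.7],
    [0,0,0,0,0,3,0.7],
    [0,0,0,0,0,3,0.7],
    [0,0,0,0,0,3,0.7],
    [0,0,0,0,0,1.5,0.7],
    [0,0,0,0,0,0,0.7],
  ],
)

```text
t: 3.85
tool_pos: [0.584, 0.0842, 0.1128]
tool_rot: [-2.209, -2.225, 0.011]
contact_force: [0.5, -0.1, -0.8]
opening: 0.0598
```

```bash
python3 - <<'E'
from h import *
go([.5867,.0832,.036],1.584)
c=vision.calibration('wrist');print({k:np.round(v,3).tolist() for k,v in c.items()})
o=ctrl.get_obs(); im,d=vision.get_image('wrist'); np.savez('wr',im=im,d=d,p=o['tool_pos'],r=o['tool_rot']); save('wr.png',im)
E
```

```text
pos [0.584  0.0842 0.1128] turn [-0.009 -0.    -0.006] shift cm tool-before [-0.1   0.34  7.68] after [-0.1   0.26  7.68]
{'fx': 325.192, 'fy': 325.192, 'cx': 276.83, 'cy': 209.538, 'hand_eye': [[0.001, -0.962, -0.274, 0.07], [1.0, 0.0, 0.0, 0.0], [-0.0, -0.274, 0.962, -0.122], [0.0, 0.0, 0.0, 1.0]]}
```

View pics/wr.png

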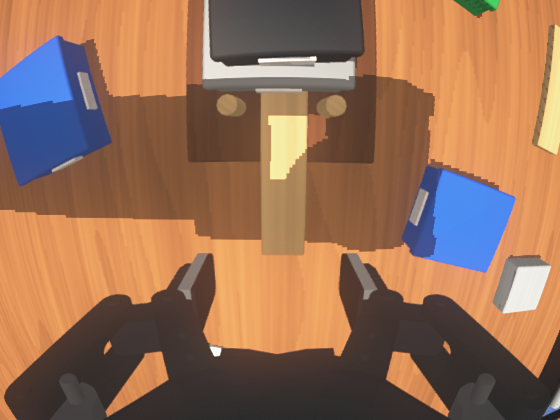

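The wrist view shows the slip between the jaws, with its free end at about row 254 and columns 262-305. The stack stands behind it at the top of the picture. I'll cast those pixels onto the slip's top plane.

```bash
cat >> h.py <<'E'
def wray(px,h,p,r):
    c=vision.calibration('wrist'); T=np.array(c['hand_eye']); Rt=R.from_rotvec(r).as_matrix()
    q=(np.atleast_2d(px)-[c['cx'],c['cy']])/c['fx']; th=np.linalg.norm(q,axis=1)[:,None]
    d=np.c_[q/th*np.sin(th),np.cos(th)]@T[:3,:3].T@Rt.T; C=p+Rt@T[:3,3]
    return C+d*((h-C[2])/d[:,2])[:,None]
E
python3 - <<'E'
from h import *
z=np.load('wr.npz')
print(np.round(wray([(262,254),(305,254),(261,180),(307,180),(261,120),(307,120)],.025,z['p'],z['r']),4))
E
```

```text
[[0.5735 0.062  0.025 ]
 [0.6037 0.0623 0.025 ]
 [0.5731 0.1147 0.025 ]
 [0.6033 0.115  0.025 ]
 [0.5731 0.1539 0.025 ]
 [0.6024 0.1542 0.025 ]]
```

>>> jog_arm(
  deltas=[
    [0,0,0,0,0.15,0,0.7],
    [0,0,0,0,0,2.5,0.7],
    [0,0,0,0,0,2.5,0.7],
    [0,0,0,0,0,0,0.7],
    [0,0,0,0,0,0,0.7],
  ],
)

```text
t: 4.32
tool_pos: [0.5889, 0.0837, 0.0689]
tool_rot: [-2.213, -2.23, 0.0]
contact_force: [1.2, 0.8, 0.3]
opening: 0.0597
```

```bash
python3 -c "
from h import *
go([.5877,.0832,.036],1.584)"
```

```text
pos [0.5889 0.0837 0.0689] turn [-0.    -0.    -0.005] shift cm tool-before [-0.05 -0.12  3.29] after [-0.05 -0.13  3.29]
```

>>> jog_arm(
  deltas=[
    [0,0,0,0,-0.1,1.6,0.7],
    [0,0,0,0,0,1.6,0.7],
    [0,0,0,0,0,0,0.7],
    [0,0,0,0,0,0,0.5],
    [0,0,0,0,0,0,0.3],
    [0,0,0,0,0,0,0.2],
    [0,0,0,0,0,0,0.2],
    [0,0,0,0,0,0,0.2],
    [0,0,0,0,0,0,0.2],
    [0,0,0,0,0,0,0.2],
  ],
  grip_force=60,
)

```text
t: 5.15
tool_pos: [0.5893, 0.0836, 0.0391]
tool_rot: [2.21, 2.229, 0.004]
contact_force: [-1.3, 0.3, 5.9]
opening: 0.0283
```

```bash
python3 - <<'E'
from h import *
o=ctrl.get_obs(); print(o['t'],o['tool_pos'],o['opening'],o['contact_force'],o['wrist_torque'])
im,d=vision.get_image('wrist'); save('wr2.png',im)
E
```

```text
5.15 [0.58934924 0.08361724 0.03907558] 0.028339194953027228 [-1.28942599  0.29203624  5.93980066] [0.03464818 0.26229394 0.09284022]
```

View pics/wr2.png

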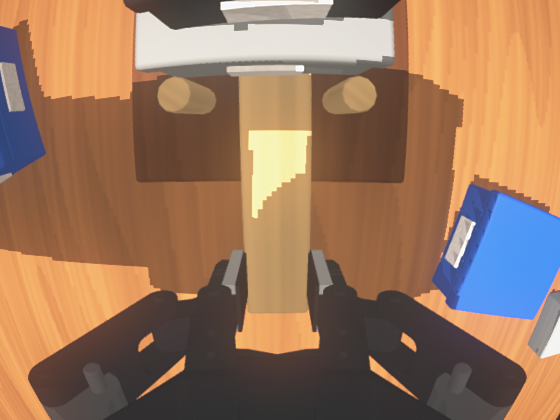

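The jaws have closed on the slip (opening 28 mm), but there is about 6 N upward on the tool. I'll ease up a little before pulling.

>>> jog_arm(
  deltas=[
    [0,0,0,0,0,-0.15,0.2],
    [0,0,0,0,0,0,0.2],
    [0,0,0,0,0,0,0.2],
  ],
)

```text
t: 5.45
tool_pos: [0.5888, 0.0836, 0.0391]
tool_rot: [2.212, 2.229, 0.003]
contact_force: [0.6, 0.2, 3.6]
opening: 0.0281
```

```bash
python3 - <<'E'
from h import *
o=ctrl.get_obs(); print(o['t'],o['tool_pos'],R.from_rotvec(o['tool_rot']).as_matrix().round(4).tolist(),o['opening'],o['contact_force'],o['wrist_torque'])
E
```

```text
5.45 [0.58875452 0.08358847 0.03913283] [[-0.0078, 1.0, 0.0025], [1.0, 0.0078, 0.0001], [0.0001, 0.0025, -1.0]] 0.02806407016454657 [0.55818129 0.2133659  3.63626651] [ 0.07346981 -0.00524944 -0.08342318]
```

>>> jog_arm(
  deltas=[
    [0,0,0,0,0,-0.15,0.2],
    [0,0,0,-0.3,0,0,0.2],
    [0,0,0,-0.5,0,0,0.2],
    [0,0,0,-0.5,0,0,0.2],
  ],
  grip_force=80,
)

```text
t: 5.78
tool_pos: [0.5877, 0.071, 0.0393]
tool_rot: [-2.211, -2.23, -0.001]
contact_force: [-0.0, 4.7, 2.2]
opening: 0.0273
```

```bash
python3 - <<'E'
from h import *
o=ctrl.get_obs(); print(o['t'],o['tool_pos'],o['opening'],o['contact_force'],o['wrist_torque'])
im,W=cloud('side'); save('s2.png',cv2.resize(im[130:260,180:340],None,fx=4,fy=4,interpolation=cv2.INTER_CUBIC))
E
```

```text
5.7833 [0.58774363 0.07095433 0.03929507] 0.027289370212837623 [-0.04241413  4.66182613  2.18512787] [ 0.72345573 -0.09662102  0.03088224]
```

View pics/s2.png

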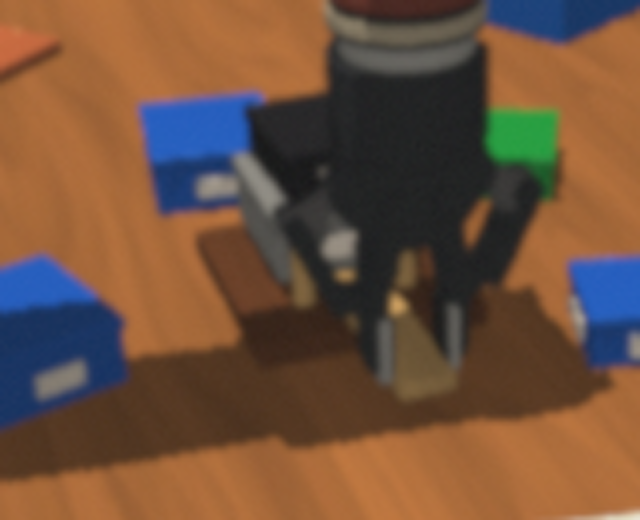

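The stack stands and the slip is in the jaws with its end showing ahead of the fingers. The pull is about 5 N, so I'll draw it the rest of the way.

>>> jog_arm(
  deltas=[
    [0,0,0,-0.8,0,0,0.2],
    [0,0,0,-1.2,0,0,0.2],
    [0,0,0,-1.8,0,0,0.2],
    [0,0,0,-2,0,0,0.2],
    [0,0,0,-2,0,0,0.2],
    [0,0,0,-2,0,0,0.2],
    [0,0,0,-1.2,0,0,0.2],
    [0,0,0,0,0,0,0.2],
    [0,0,0,0,0,0,0.2],
    [0,0,0,0,0,0,0.2],
  ],
)

```text
t: 6.67
tool_pos: [0.5884, -0.0391, 0.039]
tool_rot: [-2.212, -2.23, 0.001]
contact_force: [0.3, -0.4, 0.9]
opening: 0.0272
```

```bash
python3 - <<'E'
from h import *
o=ctrl.get_obs(); print(o['t'],o['tool_pos'],o['opening'],o['contact_force'],o['wrist_torque'])
im,d=vision.get_image('wrist'); np.savez('wr3',im=im,p=o['tool_pos'],r=o['tool_rot']); save('wr3.png',im)
E
```

```text
6.6667 [ 0.58840635 -0.03913378  0.03901312] 0.027167226842355462 [ 0.30156425 -0.4222019   0.9450713 ] [ 0.02281474 -0.00183373 -0.01605366]
```

View pics/wr3.png

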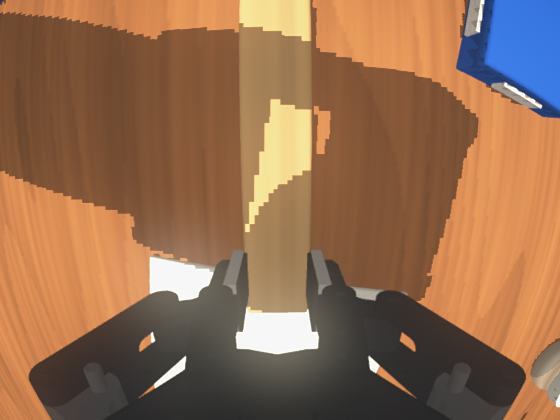

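The slip followed without slipping: its end is still at row 312 between the pads. Next I'll lift it, turn it and carry it over the mat.

>>> jog_arm(
  deltas=[
    [0,0,0,0,0,-1.5,0.2],
    [0,0,0,0,0,-2,0.2],
    [0,0,0.08,0,0,-1,0.2],
    [0,0,0.084,0,0,0,0.2],
    [0,0,0,-2,0.1,0,0.2],
    [0,0,0,-3.5,0.1,0,0.2],
    [0,0,0,-3.5,0.1,0,0.2],
    [0,0,0,-3.5,0.1,0,0.2],
    [0,0,0,-3.5,0.1,0,0.2],
    [0,0,0,-3.5,0.1,0,0.2],
    [0,0,0,-3.3,0,0,0.2],
    [0,0,0,-1.5,0,0,0.2],
  ],
)

```text
t: 7.72
tool_pos: [0.5565, -0.283, 0.0844]
tool_rot: [2.388, 2.039, -0.001]
contact_force: [0.3, 0.2, -0.9]
opening: 0.0273
```

>>> jog_arm(
  deltas=[
    [0,0,0,0,0,0,0.2],
    [0,0,0,0,0,0,0.2],
    [0,0,0,0,0,0,0.2],
  ],
)

```text
t: 7.97
tool_pos: [0.557, -0.2788, 0.0839]
tool_rot: [-2.385, -2.042, -0.0]
contact_force: [0.5, -0.3, -0.3]
opening: 0.0273
```

```bash
python3 - <<'E'
from h import *
go([.556,-.280,.028],1.415)
o=ctrl.get_obs(); print(o['t'],o['opening'],o['contact_force'])
im,W=cloud('top'); np.savez('top2',im=im,W=W); save('t2.png',cv2.resize(im[150:280,150:450],None,fx=2.6,fy=2.6,interpolation=cv2.INTER_CUBIC))
E
```

```text
pos [ 0.557  -0.2788  0.0839] turn [-0.001 -0.001  0.001] shift cm tool-before [-0.14 -0.08  5.59] after [-0.14 -0.08  5.59]
7.9667 0.027331229633181003 [ 0.53463175 -0.33613691 -0.27916191]
```

View pics/t2.png

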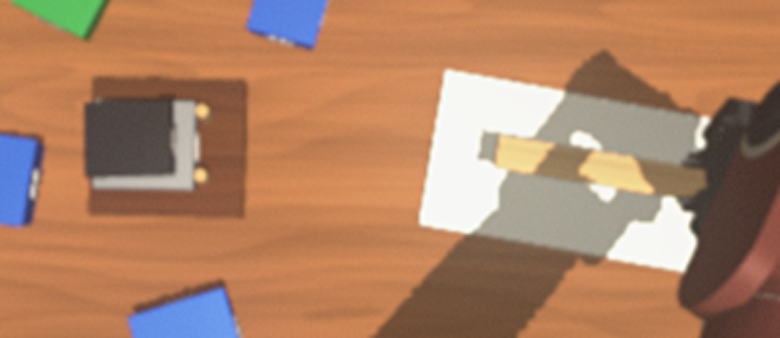

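Both boxes stand on the board behind the dowels, and the slip is aligned over the mat. I'll lower it slowly and check the contact.

>>> jog_arm(
  deltas=[
    [0,0,0,0,0,2,0.2],
    [0,0,0,0,0,2,0.2],
    [0,0,0,0,0,1,0.2],
    [0,0,0,0,0,0.3,0.2],
    [0,0,0,0,0,0.15,0.2],
    [0,0,0,0,0,0,0.2],
    [0,0,0,0,0,0,0.2],
  ],
)

```text
t: 8.6
tool_pos: [0.5577, -0.2806, 0.031]
tool_rot: [2.386, 2.041, 0.001]
contact_force: [0.5, 0.4, 0.1]
opening: 0.0272
```

>>> jog_arm(
  deltas=[
    [0,0,0,0,0,0.2,0.2],
    [0,0,0,0,0,0,0.2],
    [0,0,0,0,0,0,0.2],
  ],
)

```text
t: 8.85
tool_pos: [0.5572, -0.2807, 0.0283]
tool_rot: [2.387, 2.041, 0.0]
contact_force: [0.4, -1.2, 0.1]
opening: 0.0272
```

Down to 28 mm with almost no force, so the slip is at or just above the mat. I'll open gently and rise.

>>> jog_arm(
  deltas=[
    [0,0,0,0,0,0,0.36],
    [0,0,0,0,0,0,0.45],
    [0,0,0,0,0,0,0.55],
    [0,0,0,0,0,0,0.65],
    [0,0,0,0,0,0,0.65],
    [0,0,0,0,0,-1,0.65],
    [0,0,0,0,0,-2,0.65],
    [0,0,0,0,0,-3,0.65],
    [0,0,0,0,0,-3,0.65],
    [0,0,0,0,0,-3,0.65],
    [0,0,0,0,0,-3,0.65],
    [0,0,0,0,0,0,0.65],
  ],
)

```text
t: 9.85
tool_pos: [0.5603, -0.2826, 0.1873]
tool_rot: [2.377, 2.033, 0.006]
contact_force: [0.6, 0.3, 0.7]
opening: 0.0556
```

>>> jog_arm(
  deltas=[
    [0,0,0,-2,0,0,0.65],
    [0,0,0,-3.5,0,0,0.65],
    [0,0,0,-3.5,0,0,0.65],
    [0,0,0,-3.5,0,0,0.65],
    [0,0,0,-3.5,0,0,0.65],
    [0,0,0,-2,0,0,0.65],
    [0,0,0,0,0,0,0.65],
    [0,0,0,0,0,0,0.65],
  ],
)

```text
t: 10.52
tool_pos: [0.5284, -0.4591, 0.1778]
tool_rot: [-2.389, -2.039, -0.001]
contact_force: [0.4, 0.5, -0.8]
opening: 0.0551
```

```bash
python3 - <<'E'
from h import *
o=ctrl.get_obs(); print(o['t'],o['tool_pos'],o['contact_force'])
im,W=cloud('top'); save('t3.png',cv2.resize(im[150:280,150:450],None,fx=2.6,fy=2.6,interpolation=cv2.INTER_CUBIC))
ray=caster('top'); hsv=cv2.cvtColor(im,cv2.COLOR_RGB2HSV).astype(int)
m=np.zeros(im.shape[:2],np.uint8); m[185:250,320:432]=((hsv[...,1]>70)[185:250,320:432])
k=max(cv2.findContours(m,cv2.RETR_EXTERNAL,cv2.CHAIN_APPROX_NONE)[0],key=cv2.contourArea)
r=cv2.minAreaRect((ray(k[:,0],.014)[:,:2]*1000).astype(np.float32)); print('slip',r,'z',np.nanpercentile(W[...,2][m>0],[10,50,90]))
for n,z0,z1,b in(('upper top',.078,.1,(180,225)),('all',.045,.1,(180,225))):
    Q=W[180:230,b[0]:b[1]].reshape(-1,3); Q=Q[(Q[:,2]>z0)&(Q[:,2]<z1)]; print(n,np.nanmedian(Q,0),len(Q), np.linalg.lstsq(np.c_[Q[:,:2],np.ones(len(Q))],Q[:,2],rcond=None)[0])
z=np.load('top.npz')['W'][180:230,180:225].reshape(-1,3); z=z[(z[:,2]>.088)&(z[:,2]<.11)]; print('start upper',np.nanmedian(z,0))
E
```

```text
10.5167 [ 0.52841555 -0.45906528  0.17779548] [ 0.39756545  0.483729   -0.83272595]
slip ((567.5211181640625, -204.78195190429688), (198.46522521972656, 29.939741134643555), 81.94779968261719) z [0.00071781 0.01346715 0.01739367]
upper top [0.58455256 0.21993456 0.08847996] 1006 [0.00074498 0.00506413 0.08686572]
all [0.58123576 0.21077581 0.08754528] 1452 [ 0.17553355  0.26789035 -0.07988053]
start upper [0.58545692 0.21822169 0.09842869]
```

View pics/t3.png

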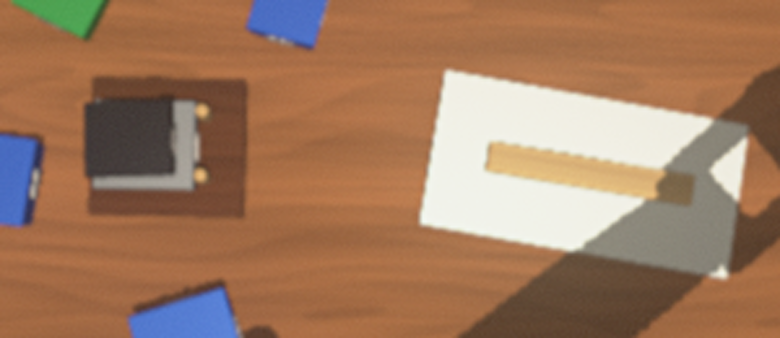

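```bash
python3 -c "
from station import ctrl
print(ctrl.finish_job())"
```

```text
the job is handed in; nothing more can be done
None
```

I drew the slip straight out between the dowels and laid it lengthwise on the white mat. The job is handed in, at about 10.5 s of the 42 s allowed; no verdict was reported.

My last checks, from the top camera, all fit the targets:
- **Slip:** its centre is about 2 mm from the mat's centre, its angle is within about 1° of the mat's length, and its top reads 13.5 mm against an expected 14 mm.
- **Upper box:** it dropped the expected 10 mm, is level to about 0.3°, and moved about 2 mm sideways.
- **Lower box:** it stands behind the dowels under the upper box. I judged this from the picture and did not measure its tilt or shift separately.
- **Robot:** the arm is clear of everything, with only sensor noise on the force reading.

Two readings were off:
- **Force when gripping:** I saw about 6 N upward on the tool as the jaws closed, and raised the arm 3 mm to ease it before pulling.
- **Grip width:** the jaws read 27–28 mm on the 30 mm slip, but it did not slip in the grip.

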